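# Make up two repair kits at the stores bench

## Task

Make up two repair kits from the stock standing on the bench: the green filter, the brass bushing and the yellow grease pot go in the blue tray; the black rubber mount and the steel hex coupling go in the orange tray. Stand each part upright on the floor of a pocket of its own (any pocket of the right tray), setting it down rather than dropping it. Leave the red pot, the tin and the tape roll where they are.

Things in the scene. Friction and masses are not known exactly. Their poses are not given: they have to be found in the camera images.
- tray_blue: BLUE tray, 232 x 84 mm, three pockets in a row. Shallow open kit tray, fixed to the bench. Origin: centre of the underside, on the bench; its long axis is its y, z up. Floor 4 mm thick, walls and dividers 4 mm thick and only 12 mm high. Pocket centres at y = -76, 0 and +76 mm, x = 0; each pocket is 72 mm along y by 76 mm along x inside.
- tray_orange: ORANGE tray, 156 x 84 mm, two pockets in a row. Shallow open kit tray, fixed to the bench. Origin: centre of the underside, on the bench; its long axis is its y, z up. Floor 4 mm thick, walls and dividers 4 mm thick and only 12 mm high. Pocket centres at y = -38 and +38 mm, x = 0; each pocket is 72 mm along y by 76 mm along x inside.
- filter_center (a point): Green oil filter, an upright cylinder 46 mm across and 68 mm tall, 18 mm black disc on its green top, 0.2 kg. The point is its centre, 34 mm above its underside; z up.
- bushing_center (a point): Brass flanged bushing standing on its flange: body 38 mm across, flange 46 mm across and 8 mm thick at the bottom, 56 mm tall, dark bore seen from above, 0.3 kg. The point is its centre, 28 mm above its underside; z up.
- pot_yellow_center (a point): Yellow grease pot with yellow cap and a white label band: 42 mm across, the cap (top 14 mm) 44 mm across, 58 mm tall, 0.13 kg. The point is its centre, 29 mm above its underside; z up.
- mount_center (a point): Black rubber vibration mount, an upright cylinder 44 mm across and 56 mm tall, with a steel stud 12 mm across standing 10 mm out of the middle of its top, 0.15 kg. The point is the centre of the rubber, 28 mm above its underside; z up.
- coupling_center (a point): Steel hexagonal coupling nut standing on end: 40 mm across flats, 46 mm across corners, 60 mm tall, dark bore seen from above, 0.4 kg. The point is its centre, 30 mm above its underside; z up, its x axis points square out of one flat (the other flats lie every 60 degrees).
- pot_red_center (a point): Red grease pot, same shape and size as the yellow one (44 mm across, 58 mm tall). Not wanted: leave it. The point is its centre, 29 mm above its underside; z up.
- tin: Grey tin with a white band and steel lid, 72 mm across, 94 mm tall. Leave it. Origin: centre of its underside, z up.
- tape: Roll of black tape lying flat, 90 mm across, 24 mm high, 68 mm hole. Leave it. Origin: centre of its underside, z up.

How it is judged:
By the outcome, as a careful person would: the job done as asked, in the order asked, and still so for the second after the job is handed in, with the robot touching nothing.
It also fails if it takes over 128 s, if anything falls off the work surface, if the arm or the gripper's body presses on something with over 40 N, if the wrist force passes 120 N, or if a joint passes its speed limit or range.

## Robot

A 6-joint arm with a two-finger parallel gripper is mounted at the origin on the work surface. World frame = base frame: x ahead of the robot, y to its left, z up, the work surface at z = 0. Lengths are in mm, angles in rad, forces in N, time in s.
With the tool pointing down it reaches from about 425 to 1125 mm from the base axis. Payload 14.9 kg.
Tool frame: the origin (TCP) lies at the very end of the fingers, on their centre line; the grasp point (between the pads) lies 19 mm behind it (manip.hold_point_z is the z of the grasp point in the tool frame, in mm); z points along the fingers, y is the line along which they close (so a half turn about z gives the same grasp; the last joint's range is limited). The gripper opens to 91 mm and grips with 3 to 60 N. Pads are 32 mm wide; open, the fingers measure 118 mm over their backs; the gripper's body (76 mm by 178 mm) begins 60 mm behind the grasp point.
Start: joints at [-1.24, 0.379, 1.734, -0, 1.028, -0.033], TCP at [249.076, -654.201, 213.932] pointing down, gripper open.
Joint ranges: [-2.77, 2.77], [-0.74, 2.19], [0, 2.66], [-1.06, 4.2], [0.31, 2.87], [-3.08, 3.08]. Speed limits (rad/s): [1.89, 1.89, 2.39, 3.14, 3.14, 3.14].

## Interface

Orientations are given as a unit quaternion [x, y, z, w].
In Python, from cell import manip gives the robot as it stands. The module is installed in compiled form; this text tells all that it offers.
- The arm moves only by the tool carry_out, never from a script. Its argument "targets" is a list of rows, each a list of 7 numbers: the shift along the tool's x, y, z in cm, then the turn, a rotation vector about the tool's x, y, z in rad, then the finger opening in cm, from 0 to 9.12. In form: [[x, y, z, rx, ry, rz, claw], ...]. A call has exactly 5 rows; each row shifts and turns the commanded pose from where the row before left it, along the tool's axes as they then stand; what a row does not reach is not made up. A row lasts 1/10 s, in which the tool goes at most 50 mm and 8.59 degrees, less where a joint would pass 70% of its speed; a pose out of reach is approached as far as the arm can. A call is refused whole if a number of a shift passes 5 or a number of a turn 0.15, either way. A call with a gripper value outside its range is refused whole. The fingers move at their own pace and stop on an object; "squeeze" is the grip in N (left out, the last holds). Time passes only in rows, so rows that do not move let the fingers close, or fill a call up. It gives the time, the measured TCP pose, the force, the opening and the grip force at its end, in the units of the state.
- manip.get_state(): the state, without advancing time (a new reading comes with each control period).
- manip.read_camera(name): name is "side" or "top" or "wrist"; returns a dict with "image" (400x640x3 uint8, red, green, blue), "fx", "fy", "cx", "cy" (pixels), "dist" ([k1, k2, p1, p2, k3] as OpenCV has them; the pictures are not rectified), "R" (3x3) and "t" (3): a world point X has camera coordinates R X + t; the wrist camera has in their place "tool_from_camera" (4x4, takes a point from camera to tool coordinates, whose origin is the TCP and whose axes are the flange's). Camera axes: x right, y down, z forward; pixel columns grow to the right and rows downward; lengths in mm; the calibration is good to about 2 mm. A picture is of the moment at which its call begins: read the wrist's pose just before it. There is no depth.
- manip.sign_off(): hands the job in; it is judged then, once.
The state is a dict: "time_s": time; "joints": joint angles; "dq": joint speeds; "effort": joint torques, N m; "eef_pos": TCP position; "tool_rot": TCP orientation; "ft_force": force on the tool from outside, world axes, zero at the start; "wrist_torque": the same for the moment, N m; "grip_width": finger opening in mm; "gripper_force": force on a finger pad.
Only numpy, scipy, OpenCV 4.12 (cv2) and the standard library are available. Lean on these libraries where they do the work, as an engineer would, in place of code of your own. Each camera call takes 0.05 s, during which the arm holds its last target. There are 200 camera calls.

## Working session

There is one attempt and no reset: what is moved stays moved. The work goes in short steps, Python scripts to look and compute and a tool call to move; the robot and the scene stay as the last step left them, time stands still between calls to the robot, and variables do not carry over. Pictures are saved under pics/ and viewed, at most 14 in all, crops included, and the job is handed in when it is done.

Besides the shell and the picture viewer there is one more tool, called after ">>>" by a JSON object that holds its "api" and its "payload". carry_out: Moves the arm, as the interface text tells. Its arguments: {"type":"object","properties":{"targets":{"type":"array","items":{"type":"array","items":{"type":"number"}}},"squeeze":{"type":"number"}},"required":["targets"]}

```bash
mkdir -p pics; python3 - <<'E'
from cell import manip
import cv2
s=manip.get_state();print(s['eef_pos'],s['tool_rot'],s['time_s'],s['grip_width'])
for n in('top','side'):
    c=manip.read_camera(n);cv2.imwrite(f'pics/{n}0.png',c['image'][:,:,::-1]);print(n,c['fx'],c['fy'],c['cx'],c['cy'],c['dist'],c['R'],c['t'])
c=manip.read_camera('wrist');print(c['tool_from_camera'],c['fx'])
E
```

```text
[ 248.93437176 -653.79706455  213.27847229] [ 9.83500311e-01  1.80905544e-01 -8.95127009e-05 -5.60543438e-04] 0.0 91.39179957941654
top 514.8662050328049 514.8662050328049 316.99538622149163 196.97629483365387 [-0.06256863  0.          0.          0.          0.        ] [[-0.00154965 -0.99999007 -0.00417882]
 [-0.99556715  0.00193575 -0.09403351]
 [ 0.09404066  0.00401457 -0.99556026]] [  24.35553313  541.56848222 1369.15022144]
side 492.58234862235497 492.58234862235497 312.0181786387106 200.76216221014997 [-0.13482847  0.          0.          0.          0.        ] [[-0.9652047  -0.26079354  0.01914735]
 [-0.21101705  0.73354779 -0.64604911]
 [ 0.15443994 -0.62761005 -0.76305565]] [ 538.1232451   150.40775644 1481.85343821]
[[-8.78546585e-04 -9.61873776e-01 -2.73492353e-01  7.82758137e+01]
 [ 9.99999559e-01 -9.36220756e-04  8.03678637e-05 -1.40478709e-01]
 [-3.33352958e-04 -2.73492162e-01  9.61874174e-01 -1.71752132e+02]
 [ 0.00000000e+00  0.00000000e+00  0.00000000e+00  1.00000000e+00]] 311.9993452882357
```

View pics/top0.png

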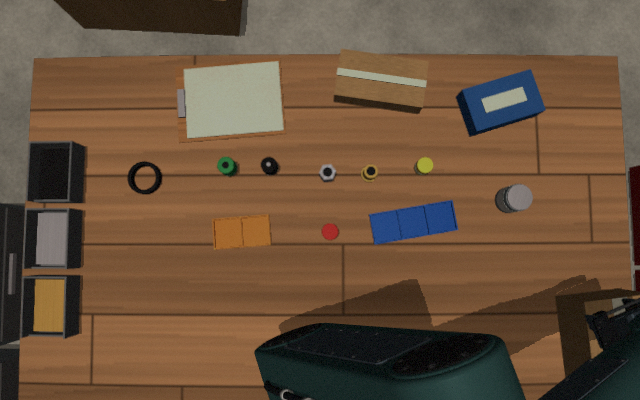

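View pics/side0.png

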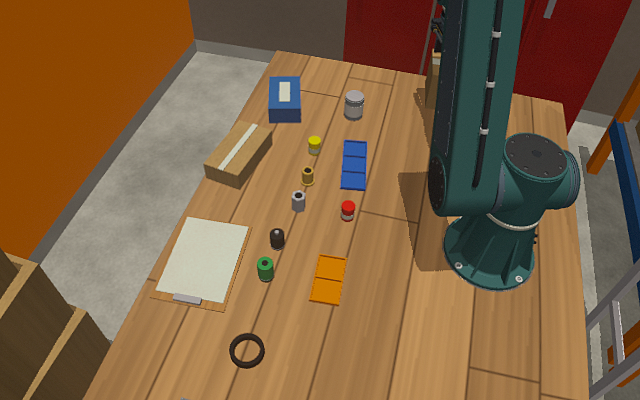

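```bash
python3 - <<'E'
import cv2
i=cv2.imread('pics/top0.png')[145:255,205:465]
cv2.imwrite('pics/crop.png',cv2.resize(i,None,fx=3,fy=3,interpolation=cv2.INTER_CUBIC))
E
```

```text
(no output)
```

View pics/crop.png

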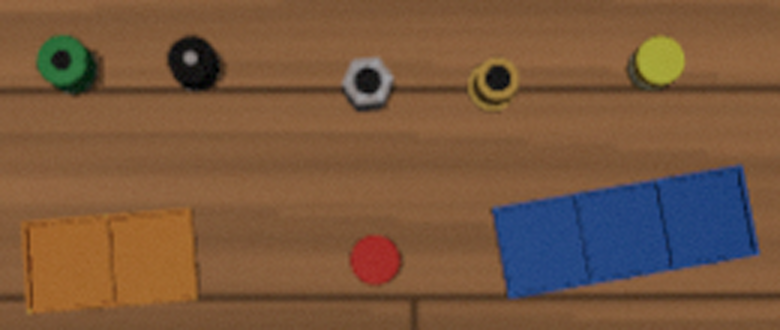

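The top crop shows, at ×3: filter disc (61,60), mount stud (190,58), hex bore (368,81), bushing bore (498,78), yellow cap (660,61), and red pot (375,260). The blue tray corners are about (493,208), (742,166), (758,253), (510,298). The orange ones are (22,222), (190,208), (197,299), (29,313).

```bash
cat >h.py <<'E'
from cell import manip
import cv2,json,numpy as np
from scipy.spatial.transform import Rotation as Ro
def ray(c,px,R,t,z):
    K=np.array([[c['fx'],0,c['cx']],[0,c['fy'],c['cy']],[0,0,1]])
    u=cv2.undistortPoints(np.array([[px]],float),K,np.array(c['dist'],float))[0,0]
    o=-R.T@t;d=R.T@np.array([u[0],u[1],1]);return (o+d*(z-o[2])/d[2])
def wristRt(c,s):
    T=np.eye(4);T[:3,:3]=Ro.from_quat(s['tool_rot']).as_matrix();T[:3,3]=s['eef_pos']
    M=np.linalg.inv(T@np.array(c['tool_from_camera']));return M[:3,:3],M[:3,3]
def go(x,y,z,yaw=None):
    """print shift in tool axes (cm) to world target, and state"""
    s=manip.get_state();R=Ro.from_quat(s['tool_rot']).as_matrix()
    d=R.T@(np.array([x,y,z])-s['eef_pos'])/10
    print('shift cm',d.round(2),'yaw',np.degrees(np.arctan2(R[1,0],R[0,0])).round(2),'tilt',R[:2,2].round(4),'pos',s['eef_pos'].round(1),'t',s['time_s'],'w',round(s['grip_width'],1),'F',np.round(s['ft_force'],1))
def wrist(name,z=None):
    s=manip.get_state();c=manip.read_camera('wrist');cv2.imwrite(f'pics/{name}.png',c['image'][:,:,::-1])
    np.save(f'pics/{name}.npy',dict(c={k:c[k] for k in c if k!='image'},s=s),allow_pickle=True)
def wpx(name,px,z):
    d=np.load(f'pics/{name}.npy',allow_pickle=True).item();R,t=wristRt(d['c'],d['s']);return ray(d['c'],px,R,t,z)
E
python3 - <<'E'
from h import *
c=manip.read_camera('top')
f=lambda x,y,z:ray(c,[205+(x+.5)/3-.5,145+(y+.5)/3-.5],c['R'],c['t'],z)
P={}
for n,x,y,z in[('filter',61,60,68),('mount',190,58,66),('coupling',368,81,60),('bushing',498,78,56),('yellow',660,61,58),('red',375,260,58)]:
    P[n]=f(x,y,z)[:2].tolist()
for n,k,L in[('blue',[(493,208),(742,166),(758,253),(510,298)],(-76,0,76)),('orange',[(22,222),(190,208),(197,299),(29,313)],(-38,38))]:
    q=np.array([f(x,y,12)[:2] for x,y in k]);m=q.mean(0);a=(q[0]+q[3]-q[1]-q[2]);a/=np.linalg.norm(a)
    print(n,m,'long axis deg',np.degrees(np.arctan2(a[1],a[0])),np.linalg.norm(q[0]-q[1]),np.linalg.norm(q[1]-q[2]))
    for l in L:P[f'{n}{l}']=(m+l*a).tolist()
for k in P:print(k,np.round(P[k],1))
json.dump(P,open('P.json','w'))
go(*P['filter'],200)
E
```

```text
blue [ 474.63665286 -239.3690021 ] long axis deg 99.70381641013928 231.6108885640305 80.50268059661616
orange [448.90090191 230.31549409] long axis deg 94.72193303403577 153.8842567819832 82.80287524508404
filter [624.1 266.9]
mount [625.8 152.9]
coupling [605.8  -4.3]
bushing [ 608.8 -119.8]
yellow [ 623.6 -264. ]
red [447.7  -9.9]
blue-76 [ 487.4 -314.3]
blue0 [ 474.6 -239.4]
blue76 [ 461.8 -164.5]
orange-38 [452.  192.4]
orange38 [445.8 268.2]
shift cm [ 67.82 -72.71   1.41] yaw 20.84 tilt [-0.0002  0.0007] pos [ 249.  -654.   213.5] t 0.2 w 91.4 F [ 0.4 -0.   0.2]
```

>>> {"api": "carry_out", "payload": {"targets": [[3.3, -3.5, 0, 0, 0, 0, 9.1], [3.3, -3.5, 0, 0, 0, 0, 9.1], [3.3, -3.5, 0, 0, 0, 0, 9.1], [3.3, -3.5, 0, 0, 0, 0, 9.1], [3.3, -3.5, 0, 0, 0, 0, 9.1]]}}

```text
time_s: 0.7
eef_pos: [341.3, -430.1, 213.8]
tool_rot: [0.984, 0.181, 0.0, -0.0]
ft_force: [0.8, -0.9, 0.8]
grip_width: 90.9
gripper_force: 0.0
```

>>> {"api": "carry_out", "payload": {"targets": [[3.3, -3.5, 0, 0, 0, 0, 9.1], [3.3, -3.5, 0, 0, 0, 0, 9.1], [3.3, -3.5, 0, 0, 0, 0, 9.1], [3.3, -3.5, 0, 0, 0, 0, 9.1], [3.3, -3.5, 0, 0, 0, 0, 9.1]]}}

```text
time_s: 1.2
eef_pos: [433.3, -207.9, 214.1]
tool_rot: [0.984, 0.181, 0.0, 0.0]
ft_force: [0.3, -0.6, 0.0]
grip_width: 90.6
gripper_force: 0.0
```

>>> {"api": "carry_out", "payload": {"targets": [[3.3, -3.5, 0, 0, 0, 0, 9.1], [3.3, -3.5, 0, 0, 0, 0, 9.1], [3.3, -3.5, 0, 0, 0, 0, 9.1], [3.3, -3.5, 0, 0, 0, 0, 9.1], [3.3, -3.5, 0, 0, 0, 0, 9.1]]}}

```text
time_s: 1.7
eef_pos: [525.3, 14.6, 214.1]
tool_rot: [0.983, 0.181, 0.0, 0.0]
ft_force: [1.1, -0.2, -0.3]
grip_width: 91.0
gripper_force: 0.0
```

>>> {"api": "carry_out", "payload": {"targets": [[3.3, -3.5, 0, 0, 0, 0, 9.1], [3.3, -3.5, 0, 0, 0, 0, 9.1], [3.3, -3.5, 0, 0, 0, 0, 9.1], [0, 0, 0, 0, 0, 0, 9.1], [0, 0, 0, 0, 0, 0, 9.1]]}}

```text
time_s: 2.2
eef_pos: [579.8, 146.6, 213.5]
tool_rot: [0.983, 0.182, -0.0, 0.0]
ft_force: [-0.5, -0.5, 0.4]
grip_width: 90.9
gripper_force: 0.0
```

```bash
python3 - <<'E'
from h import *
P=json.load(open('P.json'));go(*P['filter'],200);wrist('w1')
E
```

```text
shift cm [ 8.44 -9.65  1.34] yaw 20.95 tilt [-0.0008 -0.0002] pos [579.8 146.6 213.5] t 2.2 w 90.9 F [-0.5 -0.5  0.4]
```

View pics/w1.png

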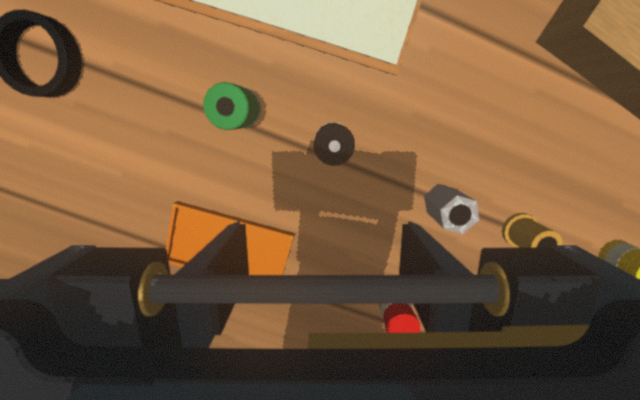

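Wrist view: filter disc at (226,106), stud at (334,146), hex bore at (460,215), orange tray far corners at (177,203) and (293,236). The view is clear and agrees in layout.

```bash
python3 - <<'E'
from h import *
for n,p,z in[('filter',(226,106),68),('mount',(334,146),66),('coupling',(460,215),60),('orange corner',(177,203),12),('oc2',(293,236),12)]:print(n,wpx('w1',p,z).round(1))
P=json.load(open('P.json'));go(*P['filter'],60)
i=cv2.imread('pics/w1.png')[170:260,400:600];cv2.imwrite('pics/w1c.png',cv2.resize(i,None,fx=4,fy=4,interpolation=cv2.INTER_CUBIC))
E
```

```text
filter [626.  266.3  68. ]
mount [627.2 153.5  66. ]
coupling [606.5  -4.3  60. ]
orange corner [487.3 307.9  12. ]
oc2 [497.7 157.3  12. ]
shift cm [ 8.5  -9.73 15.35] yaw 20.88 tilt [-0.0009 -0.0003] pos [579.5 145.7 213.5] t 2.25 w 90.9 F [ 0.2 -0.6  1.3]
```

View pics/w1c.png

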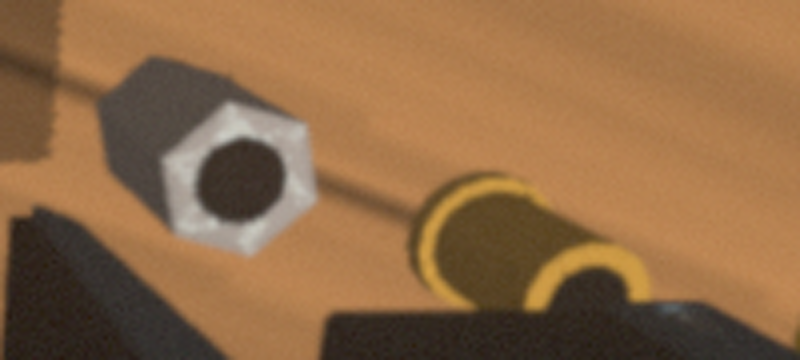

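>>> {"api": "carry_out", "payload": {"targets": [[2.85, -3.22, 0, 0, 0, 0, 9.1], [2.85, -3.22, 0, 0, 0, 0, 9.1], [2.87, -3.22, 0, 0, 0, 0, 9.1], [0, 0, 3, 0, 0, 0, 9.1], [0, 0, 4, 0, 0, 0, 9.1]]}}

```text
time_s: 2.75
eef_pos: [627.1, 266.7, 145.0]
tool_rot: [0.984, 0.181, 0.002, -0.0]
ft_force: [-0.4, 0.4, -0.3]
grip_width: 90.9
gripper_force: 0.0
```

>>> {"api": "carry_out", "payload": {"targets": [[0, 0, 4, 0, 0, 0, 9.1], [0, 0, 3.5, 0, 0, 0, 9.1], [0, 0, 2.5, 0, 0, 0, 9.1], [0, 0, 1.5, 0, 0, 0, 9.1], [0, 0, 0.8, 0, 0, 0, 9.1]]}}

```text
time_s: 3.25
eef_pos: [625.4, 265.4, 20.0]
tool_rot: [0.984, 0.18, -0.001, 0.0]
ft_force: [-0.2, -0.1, 1.1]
grip_width: 91.0
gripper_force: 0.0
```

```bash
python3 - <<'E'
from h import *
go(625,266.5,20)
q=[(232,102),(307,124),(317,192),(249,255),(174,228),(163,160)]
W=np.array([wpx('w1',(400+(x+.5)/4-.5,170+(y+.5)/4-.5),60)[:2] for x,y in q]);m=W.mean(0);print(m)
a=np.degrees(np.arctan2(*(W-m).T[::-1]));print(a.round(1),(a%60).round(1),np.linalg.norm(W-m,axis=1))
E
```

```text
shift cm [ 0.   -0.11  0.  ] yaw 20.77 tilt [-0.0012 -0.0005] pos [625.4 265.4  20. ] t 3.25 w 91.0 F [-0.2 -0.1  1.1]
[607.44733366  -3.43658655]
[  33.7  -26.3  -80.  -146.2  152.    98. ] [33.7 33.7 40.  33.8 32.  38. ] [22.04467342 22.54989347 22.43333099 23.46955668 22.43322052 22.62900375]
```

>>> {"api": "carry_out", "payload": {"targets": [[0, -0.1, 0, 0, 0, 0, 3.5], [0, 0, 0, 0, 0, 0, 3.5], [0, 0, 0, 0, 0, 0, 3.5], [0, 0, 0, 0, 0, 0, 3.5], [0, 0, 0, 0, 0, 0, 3.5]], "squeeze": 25}}

```text
time_s: 3.75
eef_pos: [625.7, 267.8, 21.6]
tool_rot: [0.983, 0.181, 0.0, -0.0]
ft_force: [0.3, -0.7, 0.6]
grip_width: 54.2
gripper_force: 0.0
```

>>> {"api": "carry_out", "payload": {"targets": [[0, 0, 0, 0, 0, 0, 3.5], [0, 0, 0, 0, 0, 0, 3.5], [0, 0, 0, 0, 0, 0, 3.5], [0, 0, 0, 0, 0, 0, 3.5], [0, 0, 0, 0, 0, 0, 3.5]]}}

```text
time_s: 4.25
eef_pos: [625.5, 267.7, 21.2]
tool_rot: [0.983, 0.181, 0.0, -0.0]
ft_force: [-1.9, -0.9, 5.5]
grip_width: 45.4
gripper_force: 25.0
```

```bash
python3 - <<'E'
from h import *
P=json.load(open('P.json'));print(manip.get_state()['gripper_force']);go(*P['blue-76'],120)
E
```

```text
25.000707507133484
shift cm [-33.61  49.48  -9.88] yaw 20.85 tilt [0.0002 0.0001] pos [625.5 267.7  21.2] t 4.25 w 45.4 F [-1.9 -0.9  5.5]
```

>>> {"api": "carry_out", "payload": {"targets": [[0, 0, -1, 0, 0, 0, 3.5], [0, 0, -2.5, 0, 0, 0, 3.5], [0, 0, -3, 0, 0, 0, 3.5], [0, 0, -2.4, 0, 0, 0, 3.5], [-1, 1.5, -1, 0, 0, 0, 3.5]]}}

```text
time_s: 4.75
eef_pos: [622.6, 251.3, 122.8]
tool_rot: [0.983, 0.182, 0.002, -0.0]
ft_force: [0.7, -0.1, -2.3]
grip_width: 45.7
gripper_force: 25.0
```

>>> {"api": "carry_out", "payload": {"targets": [[-2, 3, 0, 0, 0, 0, 3.5], [-2.5, 3.7, 0, 0, 0, 0, 3.5], [-2.5, 3.7, 0, 0, 0, 0, 3.5], [-2.5, 3.7, 0, 0, 0, 0, 3.5], [-2.5, 3.7, 0, 0, 0, 0, 3.5]]}}

```text
time_s: 5.25
eef_pos: [571.0, 38.8, 119.6]
tool_rot: [0.983, 0.181, -0.0, -0.0]
ft_force: [0.9, -0.2, -1.9]
grip_width: 45.9
gripper_force: 25.0
```

>>> {"api": "carry_out", "payload": {"targets": [[-2.5, 3.7, 0, 0, 0, 0, 3.5], [-2.5, 3.7, 0, 0, 0, 0, 3.5], [-2.5, 3.7, 0, 0, 0, 0, 3.5], [-2.5, 3.7, 0, 0, 0, 0, 3.5], [-2.5, 3.7, 0, 0, 0, 0, 3.5]]}}

```text
time_s: 5.75
eef_pos: [519.8, -178.2, 119.7]
tool_rot: [0.984, 0.181, -0.0, -0.0]
ft_force: [1.2, -0.6, -1.5]
grip_width: 45.5
gripper_force: 25.0
```

>>> {"api": "carry_out", "payload": {"targets": [[-2.5, 3.7, 0, 0, 0, 0, 3.5], [-2.5, 3.7, 0, 0, 0, 0, 3.5], [-2, 2.8, 0, 0, 0, 0, 3.5], [-0.5, 0.7, 0, 0, 0, 0, 3.5], [0, 0, 0, 0, 0, 0, 3.5]]}}

```text
time_s: 6.25
eef_pos: [489.0, -305.8, 119.6]
tool_rot: [0.984, 0.18, -0.0, -0.0]
ft_force: [-0.1, -0.8, -2.5]
grip_width: 45.2
gripper_force: 25.0
```

```bash
python3 - <<'E'
from h import *
P=json.load(open('P.json'));print(manip.get_state()['gripper_force']);go(*P['blue-76'],26);wrist('w2')
E
```

```text
24.999580085277557
shift cm [-0.44  0.74  9.36] yaw 20.72 tilt [-0.0007  0.0004] pos [ 489.  -305.8  119.6] t 6.25 w 45.2 F [-0.1 -0.8 -2.5]
```

View pics/w2.png

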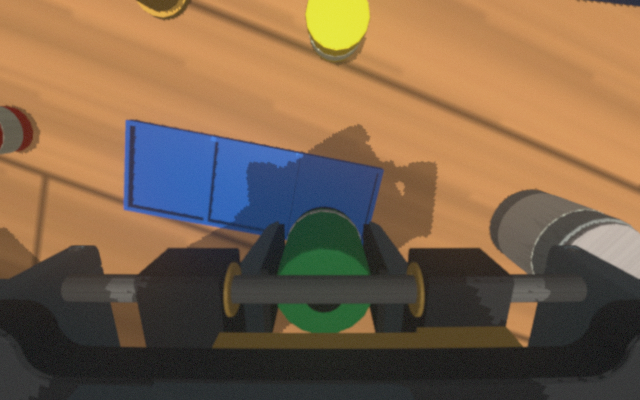

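Wrist view: filter held upright. Blue tray rim corners are at (128,120), (382,170) and (126,210), the yellow cap at (337,16), and the tin is clear on the right.

```bash
python3 - <<'E'
from h import *
for p,z in[((128,120),12),((382,170),12),((126,210),12),((337,16),58)]:print(wpx('w2',p,z).round(1))
m=np.array([474.6,-239.4]);a=np.radians(99.7);a=np.array([np.cos(a),np.sin(a)]);n=np.array([a[1],-a[0]])
print(m+116*a+42*n,m-116*a+42*n,m+116*a-42*n)
E
```

```text
[ 497.6 -119.    12. ]
[ 535.1 -344.9   12. ]
[ 414.6 -133.2   12. ]
[ 625. -264.   58.]
[ 496.45477767 -117.98184364] [ 535.54431373 -346.66504847] [ 413.65568627 -132.13495153]
```

>>> {"api": "carry_out", "payload": {"targets": [[-0.4, 0.74, 0, 0, 0, 0, 3.5], [0, 0, 2, 0, 0, 0, 3.5], [0, 0, 3, 0, 0, 0, 3.5], [0, 0, 2, 0, 0, 0, 3.5], [0, 0, 1, 0, 0, 0, 3.5]]}}

```text
time_s: 6.8
eef_pos: [488.6, -312.0, 38.2]
tool_rot: [0.983, 0.182, -0.001, -0.001]
ft_force: [-0.4, -0.3, -3.1]
grip_width: 45.9
gripper_force: 25.0
```

>>> {"api": "carry_out", "payload": {"targets": [[0, 0, 0.6, 0, 0, 0, 3.5], [0, 0, 0.3, 0, 0, 0, 3.5], [0, 0, 0.15, 0, 0, 0, 3.5], [0, 0, 0.1, 0, 0, 0, 3.5], [0, 0, 0.1, 0, 0, 0, 3.5]]}}

```text
time_s: 7.3
eef_pos: [489.5, -313.5, 27.9]
tool_rot: [0.983, 0.181, 0.0, 0.0]
ft_force: [0.0, -0.4, -2.0]
grip_width: 45.9
gripper_force: 25.0
```

```bash
python3 - <<'E'
from h import *
P=json.load(open('P.json'));go(*P['blue-76'],25.2)
E
```

```text
shift cm [-0.22  0.    0.27] yaw 20.85 tilt [ 0.0007 -0.0005] pos [ 489.5 -313.5   27.9] t 7.3 w 45.9 F [ 0.  -0.4 -2. ]
```

>>> {"api": "carry_out", "payload": {"targets": [[0, 0, 0.07, 0, 0, 0, 3.5], [0, 0, 0.07, 0, 0, 0, 3.5], [0, 0, 0, 0, 0, 0, 3.5], [0, 0, 0, 0, 0, 0, 3.5], [0, 0, 0, 0, 0, 0, 3.5]]}}

```text
time_s: 7.8
eef_pos: [489.2, -313.3, 26.1]
tool_rot: [0.984, 0.181, 0.0, 0.0]
ft_force: [-0.4, 0.5, -2.5]
grip_width: 45.7
gripper_force: 25.0
```

>>> {"api": "carry_out", "payload": {"targets": [[0, 0, 0.05, 0, 0, 0, 3.5], [0, 0, 0.05, 0, 0, 0, 3.5], [0, 0, 0, 0, 0, 0, 3.5], [0, 0, 0, 0, 0, 0, 3.5], [0, 0, 0, 0, 0, 0, 3.5]]}}

```text
time_s: 8.3
eef_pos: [489.2, -313.3, 25.2]
tool_rot: [0.984, 0.181, 0.0, 0.0]
ft_force: [-2.7, 2.5, 5.7]
grip_width: 45.7
gripper_force: 25.0
```

>>> {"api": "carry_out", "payload": {"targets": [[0, 0, 0, 0, 0, 0, 5.5], [0, 0, 0, 0, 0, 0, 6.2], [0, 0, 0, 0, 0, 0, 6.2], [0, 0, -0.5, 0, 0, 0, 6.2], [0, 0, -2, 0, 0, 0, 6.2]]}}

```text
time_s: 8.8
eef_pos: [488.2, -312.6, 49.0]
tool_rot: [0.984, 0.181, -0.001, -0.001]
ft_force: [-0.2, -0.1, 1.0]
grip_width: 61.6
gripper_force: 0.0
```

>>> {"api": "carry_out", "payload": {"targets": [[0, 0, -4, 0, 0, 0, 6.2], [0, 0, -4, 0, 0, 0, 6.2], [3, -2.3, 0, 0, 0, 0, 9.1], [3, -2.3, 0, 0, 0, 0, 9.1], [3, -2.3, 0, 0, 0, 0, 9.1]]}}

```text
time_s: 9.3
eef_pos: [549.4, -215.8, 130.9]
tool_rot: [0.984, 0.181, 0.0, 0.0]
ft_force: [-0.0, -1.0, 1.2]
grip_width: 83.2
gripper_force: 0.0
```

>>> {"api": "carry_out", "payload": {"targets": [[3, -2.3, 0, 0, 0, 0, 9.1], [3, -2.3, 0, 0, 0, 0, 9.1], [0, 0, 0, 0, 0, 0, 9.1], [0, 0, 0, 0, 0, 0, 9.1], [0, 0, 0, 0, 0, 0, 9.1]]}}

```text
time_s: 9.8
eef_pos: [588.0, -153.0, 130.1]
tool_rot: [0.984, 0.181, -0.0, 0.0]
ft_force: [0.3, 0.0, 0.4]
grip_width: 91.1
gripper_force: 0.0
```

```bash
python3 - <<'E'
from h import *
P=json.load(open('P.json'));go(*P['bushing'],20);wrist('w3')
E
```

```text
shift cm [ 3.13 -2.37 11.01] yaw 20.82 tilt [-0.0001 -0.0001] pos [ 588.  -153.   130.1] t 9.8 w 91.1 F [0.3 0.  0.4]
```

View pics/w3.png

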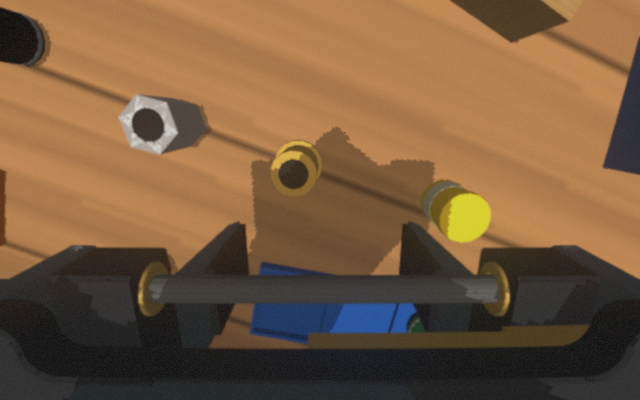

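Bushing top at about (294,172), hex bore (148,124), yellow cap (465,217). The filter is standing in the tray's right-hand pocket.

```bash
python3 - <<'E'
from h import *
for p,z in[((294,172),56),((148,124),60),((465,217),58)]:print(wpx('w3',p,z).round(1))
b=wpx('w3',(294,172),56);go(b[0],b[1],20)
E
```

```text
[ 611. -119.   56.]
[607.5  -2.7  60. ]
[ 626.1 -263.9   58. ]
shift cm [ 3.37 -2.38 11.01] yaw 20.79 tilt [-0.0002 -0.    ] pos [ 587.9 -153.2  130.1] t 9.85 w 91.1 F [ 0.5 -0.8  0. ]
```

>>> {"api": "carry_out", "payload": {"targets": [[3.25, -2.38, 0, 0, 0, 0, 9.1], [0, 0, 2, 0, 0, 0, 9.1], [0, 0, 3.5, 0, 0, 0, 9.1], [0, 0, 3, 0, 0, 0, 9.1], [0, 0, 1.7, 0, 0, 0, 9.1]]}}

```text
time_s: 10.35
eef_pos: [608.9, -119.3, 25.9]
tool_rot: [0.984, 0.18, -0.001, -0.0]
ft_force: [-0.5, 0.8, -0.1]
grip_width: 91.2
gripper_force: 0.0
```

>>> {"api": "carry_out", "payload": {"targets": [[0, 0, 0.6, 0, 0, 0, 6], [0, 0, 0, 0, 0, 0, 3], [0, 0, 0, 0, 0, 0, 3], [0, 0, 0, 0, 0, 0, 3], [0, 0, 0, 0, 0, 0, 3]]}}

```text
time_s: 10.85
eef_pos: [610.9, -118.8, 23.1]
tool_rot: [0.984, 0.181, 0.001, 0.0]
ft_force: [-0.4, 0.3, -0.1]
grip_width: 53.8
gripper_force: 0.0
```

>>> {"api": "carry_out", "payload": {"targets": [[0, 0, 0, 0, 0, 0, 3], [0, 0, 0, 0, 0, 0, 3], [0, 0, 0, 0, 0, 0, 3], [0, 0, 0, 0, 0, 0, 3], [0, 0, 0, 0, 0, 0, 3]]}}

```text
time_s: 11.35
eef_pos: [610.5, -118.6, 22.3]
tool_rot: [0.983, 0.181, 0.0, 0.0]
ft_force: [-1.5, 0.6, 6.6]
grip_width: 37.7
gripper_force: 25.0
```

```bash
python3 - <<'E'
from h import *
P=json.load(open('P.json'));print(manip.get_state()['gripper_force']);go(*P['blue0'],28)
E
```

```text
25.000856816768646
shift cm [-16.99   6.45  -0.57] yaw 20.85 tilt [ 0.0002 -0.    ] pos [ 610.5 -118.6   22.3] t 11.35 w 37.7 F [-1.5  0.6  6.6]
```

>>> {"api": "carry_out", "payload": {"targets": [[0, 0, -1, 0, 0, 0, 3], [0, 0, -3, 0, 0, 0, 3], [0, 0, -3, 0, 0, 0, 3], [0, 0, -1, 0, 0, 0, 3], [-2, 0.75, 0, 0, 0, 0, 3]]}}

```text
time_s: 11.85
eef_pos: [596.2, -132.4, 103.8]
tool_rot: [0.983, 0.182, 0.002, 0.001]
ft_force: [-0.4, 0.3, -3.9]
grip_width: 37.4
gripper_force: 25.0
```

>>> {"api": "carry_out", "payload": {"targets": [[-4, 1.5, 0, 0, 0, 0, 3], [-4, 1.5, 0, 0, 0, 0, 3], [-4, 1.5, 0, 0, 0, 0, 3], [-3, 1.2, 0, 0, 0, 0, 3], [0, 0, 0, 0, 0, 0, 3]]}}

```text
time_s: 12.35
eef_pos: [470.5, -240.8, 100.7]
tool_rot: [0.984, 0.18, -0.001, -0.001]
ft_force: [-0.2, -1.4, -3.3]
grip_width: 37.5
gripper_force: 25.0
```

>>> {"api": "carry_out", "payload": {"targets": [[0, 0, 2, 0, 0, 0, 3], [0, 0, 2.5, 0, 0, 0, 3], [0, 0, 1.5, 0, 0, 0, 3], [0, 0, 0.8, 0, 0, 0, 3], [0, 0, 0, 0, 0, 0, 3]]}}

```text
time_s: 12.85
eef_pos: [473.8, -238.9, 33.0]
tool_rot: [0.983, 0.181, -0.001, -0.001]
ft_force: [-0.5, -1.3, -3.1]
grip_width: 37.2
gripper_force: 25.0
```

```bash
python3 - <<'E'
from h import *
P=json.load(open('P.json'));print(manip.get_state()['gripper_force']);go(*P['blue0'],26.3)
E
```

```text
24.999556839466095
shift cm [0.06 0.08 0.67] yaw 20.86 tilt [-0.0018  0.001 ] pos [ 473.8 -238.9   33. ] t 12.85 w 37.2 F [-0.5 -1.3 -3.1]
```

>>> {"api": "carry_out", "payload": {"targets": [[0, 0, 0.2, 0, 0, 0, 3], [0, 0, 0.1, 0, 0, 0, 3], [0, 0, 0.05, 0, 0, 0, 3], [0, 0, 0, 0, 0, 0, 3], [0, 0, 0, 0, 0, 0, 3]]}}

```text
time_s: 13.35
eef_pos: [474.6, -239.4, 30.8]
tool_rot: [0.983, 0.181, 0.0, 0.0]
ft_force: [0.3, 0.2, -3.9]
grip_width: 37.7
gripper_force: 25.0
```

>>> {"api": "carry_out", "payload": {"targets": [[0, 0, 0.15, 0, 0, 0, 3], [0, 0, 0.1, 0, 0, 0, 3], [0, 0, 0.05, 0, 0, 0, 3], [0, 0, 0.05, 0, 0, 0, 3], [0, 0, 0, 0, 0, 0, 3]]}}

```text
time_s: 13.85
eef_pos: [474.4, -239.3, 26.9]
tool_rot: [0.984, 0.181, -0.0, -0.0]
ft_force: [-0.1, 0.5, -3.5]
grip_width: 37.5
gripper_force: 25.0
```

>>> {"api": "carry_out", "payload": {"targets": [[0, 0, 0.05, 0, 0, 0, 3], [0, 0, 0.04, 0, 0, 0, 3], [0, 0, 0, 0, 0, 0, 3], [0, 0, 0, 0, 0, 0, 3], [0, 0, 0, 0, 0, 0, 3]]}}

```text
time_s: 14.35
eef_pos: [474.4, -239.4, 26.3]
tool_rot: [0.984, 0.181, 0.0, -0.0]
ft_force: [-3.2, 1.4, 5.3]
grip_width: 37.4
gripper_force: 25.0
```

>>> {"api": "carry_out", "payload": {"targets": [[0, 0, 0, 0, 0, 0, 4.7], [0, 0, 0, 0, 0, 0, 5.6], [0, 0, 0, 0, 0, 0, 5.6], [0, 0, -0.5, 0, 0, 0, 5.6], [0, 0, -2, 0, 0, 0, 5.6]]}}

```text
time_s: 14.85
eef_pos: [473.4, -238.8, 50.3]
tool_rot: [0.983, 0.181, -0.001, -0.001]
ft_force: [0.3, -0.1, -0.2]
grip_width: 56.0
gripper_force: 0.0
```

>>> {"api": "carry_out", "payload": {"targets": [[0, 0, -3, 0, 0, 0, 5.6], [0, 0, -2, 0, 0, 0, 5.6], [3.31, 1.92, 0, 0, 0, 0, 9.1], [3.31, 1.92, 0, 0, 0, 0, 9.1], [3.31, 1.92, 0, 0, 0, 0, 9.1]]}}

```text
time_s: 15.35
eef_pos: [589.2, -258.1, 102.0]
tool_rot: [0.984, 0.181, 0.0, 0.0]
ft_force: [0.1, 0.5, 0.6]
grip_width: 77.0
gripper_force: 0.0
```

>>> {"api": "carry_out", "payload": {"targets": [[3.31, 1.92, 0, 0, 0, 0, 9.1], [0, 0, 0, 0, 0, 0, 9.1], [0, 0, 0, 0, 0, 0, 9.1], [0, 0, 0, 0, 0, 0, 9.1], [0, 0, 0, 0, 0, 0, 9.1]]}}

```text
time_s: 15.85
eef_pos: [624.5, -263.9, 101.2]
tool_rot: [0.984, 0.181, -0.0, -0.0]
ft_force: [-0.9, 0.7, 0.4]
grip_width: 91.2
gripper_force: 0.0
```

```bash
python3 - <<'E'
from h import *
go(625.5,-264,30)
E
```

```text
shift cm [0.09 0.05 7.12] yaw 20.83 tilt [-0.0005  0.0002] pos [ 624.5 -263.9  101.2] t 15.85 w 91.2 F [-0.9  0.7  0.4]
```

>>> {"api": "carry_out", "payload": {"targets": [[0.1, 0, 1.5, 0, 0, 0, 9.1], [0, 0, 2.5, 0, 0, 0, 9.1], [0, 0, 2, 0, 0, 0, 7], [0, 0, 1.1, 0, 0, 0, 6], [0, 0, 0, 0, 0, 0, 3]]}}

```text
time_s: 16.35
eef_pos: [625.2, -263.2, 28.0]
tool_rot: [0.984, 0.181, -0.001, -0.001]
ft_force: [-0.2, 0.2, 0.3]
grip_width: 70.1
gripper_force: 0.0
```

>>> {"api": "carry_out", "payload": {"targets": [[0, 0, 0, 0, 0, 0, 3], [0, 0, 0, 0, 0, 0, 3], [0, 0, 0, 0, 0, 0, 3], [0, 0, 0, 0, 0, 0, 3], [0, 0, 0, 0, 0, 0, 3]], "squeeze": 20}}

```text
time_s: 16.85
eef_pos: [627.0, -263.9, 31.0]
tool_rot: [0.984, 0.181, 0.001, 0.0]
ft_force: [0.1, 0.5, 5.7]
grip_width: 43.2
gripper_force: 20.0
```

>>> {"api": "carry_out", "payload": {"targets": [[0, 0, 0, 0, 0, 0, 3], [0, 0, 0, 0, 0, 0, 3], [0, 0, 0, 0, 0, 0, 3], [0, 0, 0, 0, 0, 0, 3], [0, 0, 0, 0, 0, 0, 3]]}}

```text
time_s: 17.35
eef_pos: [626.9, -263.9, 30.9]
tool_rot: [0.984, 0.181, 0.0, 0.0]
ft_force: [0.3, 0.3, 7.5]
grip_width: 43.5
gripper_force: 20.0
```

```bash
python3 - <<'E'
from h import *
P=json.load(open('P.json'));print(manip.get_state()['gripper_force']);go(*P['blue76'],34)
E
```

```text
20.00058889389038
shift cm [-11.89 -15.17  -0.33] yaw 20.84 tilt [ 0.001  -0.0005] pos [ 626.9 -263.9   30.9] t 17.35 w 43.5 F [0.3 0.3 7.5]
```

>>> {"api": "carry_out", "payload": {"targets": [[0, 0, -1, 0, 0, 0, 3], [0, 0, -3, 0, 0, 0, 3], [0, 0, -3.5, 0, 0, 0, 3], [0, 0, -1.5, 0, 0, 0, 3], [-1.2, -1.5, 0, 0, 0, 0, 3]]}}

```text
time_s: 17.85
eef_pos: [612.3, -255.2, 123.3]
tool_rot: [0.984, 0.181, 0.002, 0.002]
ft_force: [0.1, 0.2, -2.7]
grip_width: 43.6
gripper_force: 20.0
```

>>> {"api": "carry_out", "payload": {"targets": [[-2.9, -3.7, 0, 0, 0, 0, 3], [-2.9, -3.7, 0, 0, 0, 0, 3], [-2.9, -3.7, 0, 0, 0, 0, 3], [-2, -2.57, 0, 0, 0, 0, 3], [0, 0, 0, 0, 0, 0, 3]]}}

```text
time_s: 18.35
eef_pos: [457.2, -162.1, 119.4]
tool_rot: [0.983, 0.181, -0.001, -0.001]
ft_force: [0.4, -0.2, -1.1]
grip_width: 43.4
gripper_force: 20.0
```

>>> {"api": "carry_out", "payload": {"targets": [[0, 0, 2, 0, 0, 0, 3], [0, 0, 3, 0, 0, 0, 3], [0, 0, 2, 0, 0, 0, 3], [0, 0, 0.7, 0, 0, 0, 3], [0, 0, 0.3, 0, 0, 0, 3]]}}

```text
time_s: 18.85
eef_pos: [461.2, -164.3, 39.7]
tool_rot: [0.984, 0.181, -0.0, -0.0]
ft_force: [0.3, -0.3, -1.7]
grip_width: 43.3
gripper_force: 20.0
```

>>> {"api": "carry_out", "payload": {"targets": [[0, 0, 0, 0, 0, 0, 3], [0, 0, 0, 0, 0, 0, 3], [0, 0, 0, 0, 0, 0, 3], [0, 0, 0, 0, 0, 0, 3], [0, 0, 0, 0, 0, 0, 3]]}}

```text
time_s: 19.35
eef_pos: [461.5, -164.3, 40.5]
tool_rot: [0.983, 0.181, 0.0, 0.0]
ft_force: [-0.3, 0.2, -1.7]
grip_width: 43.6
gripper_force: 20.0
```

```bash
python3 - <<'E'
from h import *
P=json.load(open('P.json'));print(manip.get_state()['gripper_force']);go(*P['blue76'],34.9)
E
```

```text
19.999959468841553
shift cm [0.03 0.03 0.56] yaw 20.85 tilt [ 0.0006 -0.0002] pos [ 461.5 -164.3   40.5] t 19.35 w 43.6 F [-0.3  0.2 -1.7]
```

>>> {"api": "carry_out", "payload": {"targets": [[0, 0, 0.2, 0, 0, 0, 3], [0, 0, 0.15, 0, 0, 0, 3], [0, 0, 0.1, 0, 0, 0, 3], [0, 0, 0.05, 0, 0, 0, 3], [0, 0, 0, 0, 0, 0, 3]]}}

```text
time_s: 19.85
eef_pos: [461.2, -164.2, 35.1]
tool_rot: [0.984, 0.181, -0.0, -0.0]
ft_force: [0.1, 0.1, -1.9]
grip_width: 43.3
gripper_force: 20.0
```

>>> {"api": "carry_out", "payload": {"targets": [[0, 0, 0.05, 0, 0, 0, 3], [0, 0, 0.04, 0, 0, 0, 3], [0, 0, 0, 0, 0, 0, 3], [0, 0, 0, 0, 0, 0, 3], [0, 0, 0, 0, 0, 0, 3]]}}

```text
time_s: 20.35
eef_pos: [461.5, -164.2, 34.9]
tool_rot: [0.984, 0.181, 0.0, -0.0]
ft_force: [-4.4, 3.4, 16.2]
grip_width: 43.3
gripper_force: 20.0
```

>>> {"api": "carry_out", "payload": {"targets": [[0, 0, -0.05, 0, 0, 0, 3], [0, 0, 0, 0, 0, 0, 5.2], [0, 0, 0, 0, 0, 0, 6], [0, 0, 0, 0, 0, 0, 6], [0, 0, -2, 0, 0, 0, 6]]}}

```text
time_s: 20.85
eef_pos: [459.9, -163.7, 53.3]
tool_rot: [0.984, 0.181, -0.001, -0.001]
ft_force: [0.6, -1.0, 0.6]
grip_width: 60.0
gripper_force: 0.0
```

>>> {"api": "carry_out", "payload": {"targets": [[0, 0, -3, 0, 0, 0, 6], [0, 0, -2, 0, 0, 0, 6], [3.34, -2.97, 0, 0, 0, 0, 9.1], [3.34, -2.97, 0, 0, 0, 0, 9.1], [3.34, -2.97, 0, 0, 0, 0, 9.1]]}}

```text
time_s: 21.35
eef_pos: [523.8, -44.1, 105.0]
tool_rot: [0.984, 0.18, 0.0, 0.0]
ft_force: [0.5, -0.9, -0.2]
grip_width: 80.8
gripper_force: 0.0
```

>>> {"api": "carry_out", "payload": {"targets": [[3.34, -2.97, 0, 0, 0, 0, 9.1], [3.34, -2.97, 0, 0, 0, 0, 9.1], [3.34, -2.97, 0, 0, 0, 0, 9.1], [3.34, -2.97, 0, 0, 0, 0, 9.1], [3.34, -2.97, 0, 0, 0, 0, 9.1]]}}

```text
time_s: 21.85
eef_pos: [626.9, 154.7, 104.6]
tool_rot: [0.983, 0.181, -0.0, 0.0]
ft_force: [0.7, -0.3, -0.5]
grip_width: 90.9
gripper_force: 0.0
```

>>> {"api": "carry_out", "payload": {"targets": [[0, 0, 0, 0, 0, 0, 9.1], [0, 0, 0, 0, 0, 0, 9.1], [0, 0, 0, 0, 0, 0, 9.1], [0, 0, 0, 0, 0, 0, 9.1], [0, 0, 0, 0, 0, 0, 9.1]]}}

```text
time_s: 22.35
eef_pos: [626.1, 152.0, 104.8]
tool_rot: [0.984, 0.18, -0.0, -0.0]
ft_force: [0.8, -0.7, -0.7]
grip_width: 90.9
gripper_force: 0.0
```

```bash
python3 - <<'E'
from h import *
go(626.5,153.2,20)
E
```

```text
shift cm [ 0.08 -0.1   8.48] yaw 20.78 tilt [-0.0001 -0.    ] pos [626.1 152.  104.8] t 22.35 w 90.9 F [ 0.8 -0.7 -0.7]
```

>>> {"api": "carry_out", "payload": {"targets": [[0.05, -0.1, 2, 0, 0, 0, 9.1], [0, 0, 3, 0, 0, 0, 9.1], [0, 0, 2, 0, 0, 0, 9.1], [0, 0, 1, 0, 0, 0, 7], [0, 0, 0.4, 0, 0, 0, 6]]}}

```text
time_s: 22.85
eef_pos: [626.1, 153.5, 20.0]
tool_rot: [0.984, 0.181, -0.001, 0.0]
ft_force: [0.9, 0.2, -0.7]
grip_width: 77.6
gripper_force: 0.0
```

>>> {"api": "carry_out", "payload": {"targets": [[0, 0, 0, 0, 0, 0, 3], [0, 0, 0, 0, 0, 0, 3], [0, 0, 0, 0, 0, 0, 3], [0, 0, 0, 0, 0, 0, 3], [0, 0, 0, 0, 0, 0, 3]]}}

```text
time_s: 23.35
eef_pos: [626.9, 154.1, 21.4]
tool_rot: [0.983, 0.181, 0.0, -0.0]
ft_force: [-0.4, -0.1, 5.3]
grip_width: 43.6
gripper_force: 20.0
```

>>> {"api": "carry_out", "payload": {"targets": [[0, 0, 0, 0, 0, 0, 3], [0, 0, 0, 0, 0, 0, 3], [0, 0, 0, 0, 0, 0, 3], [0, 0, 0, 0, 0, 0, 3], [0, 0, 0, 0, 0, 0, 3]]}}

```text
time_s: 23.85
eef_pos: [626.9, 154.1, 21.4]
tool_rot: [0.984, 0.181, 0.0, -0.0]
ft_force: [-1.0, -0.7, 6.6]
grip_width: 43.8
gripper_force: 20.0
```

```bash
python3 - <<'E'
from h import *
P=json.load(open('P.json'));go(*P['orange38'],24)
E
```

```text
shift cm [-12.86 -17.11  -0.27] yaw 20.84 tilt [0.0006 0.0001] pos [626.9 154.1  21.4] t 23.85 w 43.8 F [-1.  -0.7  6.6]
```

>>> {"api": "carry_out", "payload": {"targets": [[0, 0, -1, 0, 0, 0, 3], [0, 0, -3, 0, 0, 0, 3], [0, 0, -3, 0, 0, 0, 3], [0, 0, -1, 0, 0, 0, 3], [-1.25, -1.65, 0, 0, 0, 0, 3]]}}

```text
time_s: 24.35
eef_pos: [611.0, 164.8, 102.7]
tool_rot: [0.984, 0.18, 0.002, -0.0]
ft_force: [0.4, 0.8, -1.1]
grip_width: 43.6
gripper_force: 20.0
```

>>> {"api": "carry_out", "payload": {"targets": [[-2.9, -3.85, 0, 0, 0, 0, 3], [-2.9, -3.85, 0, 0, 0, 0, 3], [-2.9, -3.85, 0, 0, 0, 0, 3], [-2.9, -3.85, 0, 0, 0, 0, 3], [0, 0, 0, 0, 0, 0, 3]]}}

```text
time_s: 24.85
eef_pos: [439.8, 268.7, 99.3]
tool_rot: [0.983, 0.183, -0.002, 0.0]
ft_force: [-0.2, 0.1, -1.1]
grip_width: 43.9
gripper_force: 20.0
```

>>> {"api": "carry_out", "payload": {"targets": [[0, 0, 2, 0, 0, 0, 3], [0, 0, 2.5, 0, 0, 0, 3], [0, 0, 1.5, 0, 0, 0, 3], [0, 0, 0.8, 0, 0, 0, 3], [0, 0, 0.2, 0, 0, 0, 3]]}}

```text
time_s: 25.35
eef_pos: [445.1, 267.2, 29.8]
tool_rot: [0.984, 0.181, -0.001, 0.0]
ft_force: [-0.0, 0.5, -0.4]
grip_width: 43.8
gripper_force: 20.0
```

>>> {"api": "carry_out", "payload": {"targets": [[0, 0, 0, 0, 0, 0, 3], [0, 0, 0, 0, 0, 0, 3], [0, 0, 0, 0, 0, 0, 3], [0, 0, 0, 0, 0, 0, 3], [0, 0, 0, 0, 0, 0, 3]]}}

```text
time_s: 25.85
eef_pos: [445.9, 267.7, 31.1]
tool_rot: [0.984, 0.181, 0.0, -0.0]
ft_force: [0.6, -0.3, -1.9]
grip_width: 43.5
gripper_force: 20.0
```

```bash
python3 - <<'E'
from h import *
P=json.load(open('P.json'));go(*P['orange38'],25.4)
E
```

```text
shift cm [ 0.01 -0.05  0.57] yaw 20.84 tilt [0.0004 0.0002] pos [445.9 267.7  31.1] t 25.85 w 43.5 F [ 0.6 -0.3 -1.9]
```

>>> {"api": "carry_out", "payload": {"targets": [[0, 0, 0.2, 0, 0, 0, 3], [0, 0, 0.15, 0, 0, 0, 3], [0, 0, 0.1, 0, 0, 0, 3], [0, 0, 0.05, 0, 0, 0, 3], [0, 0, 0, 0, 0, 0, 3]]}}

```text
time_s: 26.35
eef_pos: [445.7, 267.6, 25.6]
tool_rot: [0.984, 0.181, -0.0, 0.0]
ft_force: [-0.4, 0.5, -1.9]
grip_width: 43.7
gripper_force: 20.0
```

>>> {"api": "carry_out", "payload": {"targets": [[0, 0, 0.05, 0, 0, 0, 3], [0, 0, 0.03, 0, 0, 0, 3], [0, 0, 0, 0, 0, 0, 3], [0, 0, 0, 0, 0, 0, 3], [0, 0, 0, 0, 0, 0, 3]]}}

```text
time_s: 26.85
eef_pos: [445.8, 267.6, 25.3]
tool_rot: [0.984, 0.181, -0.0, 0.0]
ft_force: [-3.4, -2.4, 9.6]
grip_width: 43.8
gripper_force: 20.0
```

>>> {"api": "carry_out", "payload": {"targets": [[0, 0, -0.03, 0, 0, 0, 5.2], [0, 0, 0, 0, 0, 0, 6], [0, 0, 0, 0, 0, 0, 6], [0, 0, -1, 0, 0, 0, 6], [0, 0, -3, 0, 0, 0, 6]]}}

```text
time_s: 27.35
eef_pos: [444.4, 266.8, 64.3]
tool_rot: [0.983, 0.181, -0.002, 0.001]
ft_force: [0.4, -0.1, 0.8]
grip_width: 60.2
gripper_force: 0.0
```

>>> {"api": "carry_out", "payload": {"targets": [[0, 0, -3, 0, 0, 0, 6], [0, 0, -2, 0, 0, 0, 6], [0.77, 4.44, 0, 0, 0, 0, 9.1], [0.77, 4.44, 0, 0, 0, 0, 9.1], [0.77, 4.44, 0, 0, 0, 0, 9.1]]}}

```text
time_s: 27.85
eef_pos: [515.5, 150.2, 116.3]
tool_rot: [0.983, 0.181, 0.001, -0.0]
ft_force: [1.0, 0.8, -0.1]
grip_width: 81.1
gripper_force: 0.0
```

>>> {"api": "carry_out", "payload": {"targets": [[0.78, 4.44, 0, 0, 0, 0, 9.1], [0.78, 4.44, 0, 0, 0, 0, 9.1], [0.78, 4.44, 0, 0, 0, 0, 9.1], [0.78, 4.43, 0, 0, 0, 0, 9.1], [0, 0, 0, 0, 0, -0.1, 9.1]]}}

```text
time_s: 28.35
eef_pos: [609.7, -7.3, 116.4]
tool_rot: [0.974, 0.228, 0.001, 0.001]
ft_force: [0.4, 0.4, -0.5]
grip_width: 90.9
gripper_force: 0.0
```

>>> {"api": "carry_out", "payload": {"targets": [[0, 0, 0, 0, 0, -0.1, 9.1], [0, 0, 0, 0, 0, -0.05, 9.1], [0, 0, 0, 0, 0, 0, 9.1], [0, 0, 0, 0, 0, 0, 9.1], [0, 0, 0, 0, 0, 0, 9.1]]}}

```text
time_s: 28.85
eef_pos: [607.1, -3.3, 115.5]
tool_rot: [0.953, 0.302, 0.0, 0.0]
ft_force: [0.1, 0.4, 0.3]
grip_width: 91.0
gripper_force: 0.0
```

```bash
python3 - <<'E'
from h import *
go(607.2,-3.5,22)
E
```

```text
shift cm [0.   0.02 9.35] yaw 35.1 tilt [0.0002 0.    ] pos [607.1  -3.3 115.5] t 28.85 w 91.0 F [0.1 0.4 0.3]
```

>>> {"api": "carry_out", "payload": {"targets": [[0, 0, 2, 0, 0, 0, 9.1], [0, 0, 3.3, 0, 0, 0, 9.1], [0, 0, 2.5, 0, 0, 0, 9.1], [0, 0, 1.2, 0, 0, 0, 7], [0, 0, 0.3, 0, 0, 0, 6]]}}

```text
time_s: 29.35
eef_pos: [606.4, -3.3, 21.2]
tool_rot: [0.953, 0.302, -0.001, -0.0]
ft_force: [-0.1, 0.4, 0.2]
grip_width: 78.1
gripper_force: 0.0
```

>>> {"api": "carry_out", "payload": {"targets": [[0, 0, 0, 0, 0, 0, 3], [0, 0, 0, 0, 0, 0, 3], [0, 0, 0, 0, 0, 0, 3], [0, 0, 0, 0, 0, 0, 3], [0, 0, 0, 0, 0, 0, 3]], "squeeze": 30}}

```text
time_s: 29.85
eef_pos: [607.3, -3.4, 22.8]
tool_rot: [0.953, 0.302, 0.0, 0.0]
ft_force: [-1.7, 0.1, 7.0]
grip_width: 39.9
gripper_force: 30.0
```

>>> {"api": "carry_out", "payload": {"targets": [[0, 0, 0, 0, 0, 0, 3], [0, 0, 0, 0, 0, 0, 3], [0, 0, 0, 0, 0, 0, 3], [0, 0, 0, 0, 0, 0, 3], [0, 0, 0, 0, 0, 0, 3]]}}

```text
time_s: 30.35
eef_pos: [607.3, -3.4, 22.8]
tool_rot: [0.953, 0.302, 0.0, 0.0]
ft_force: [-1.5, 0.4, 7.6]
grip_width: 40.2
gripper_force: 30.0
```

```bash
python3 - <<'E'
from h import *
P=json.load(open('P.json'));go(*P['orange-38'],24)
E
```

```text
shift cm [ -1.42 -24.96  -0.13] yaw 35.16 tilt [0.0005 0.    ] pos [607.3  -3.4  22.8] t 30.35 w 40.2 F [-1.5  0.4  7.6]
```

>>> {"api": "carry_out", "payload": {"targets": [[0, 0, -1, 0, 0, 0, 3], [0, 0, -3, 0, 0, 0, 3], [0, 0, -3.5, 0, 0, 0, 3], [0, 0, -1, 0, 0, 0, 3], [-0.12, -2, 0, 0, 0, 0, 3]]}}

```text
time_s: 30.85
eef_pos: [596.4, 11.5, 109.0]
tool_rot: [0.953, 0.301, 0.002, 0.001]
ft_force: [0.1, 1.3, -5.8]
grip_width: 39.7
gripper_force: 30.0
```

>>> {"api": "carry_out", "payload": {"targets": [[-0.24, -4.2, 0, 0, 0, 0, 3], [-0.24, -4.2, 0, 0, 0, 0, 3], [-0.24, -4.2, 0, 0, 0, 0, 3], [-0.24, -4.2, 0, 0, 0, 0, 3], [-0.24, -4.2, 0, 0, 0, 0, 3]]}}

```text
time_s: 31.35
eef_pos: [461.1, 178.0, 106.0]
tool_rot: [0.953, 0.302, -0.001, -0.0]
ft_force: [0.1, -0.0, -4.5]
grip_width: 40.0
gripper_force: 30.0
```

>>> {"api": "carry_out", "payload": {"targets": [[-0.1, -1.95, 0, 0, 0, 0, 3], [0, 0, 0, 0, 0, 0, 3], [0, 0, 2, 0, 0, 0, 3], [0, 0, 3, 0, 0, 0, 3], [0, 0, 2, 0, 0, 0, 3]]}}

```text
time_s: 31.85
eef_pos: [450.6, 191.7, 35.1]
tool_rot: [0.953, 0.302, -0.001, 0.0]
ft_force: [-0.4, 0.4, -4.7]
grip_width: 40.0
gripper_force: 30.0
```

>>> {"api": "carry_out", "payload": {"targets": [[0, 0, 0.5, 0, 0, 0, 3], [0, 0, 0, 0, 0, 0, 3], [0, 0, 0, 0, 0, 0, 3], [0, 0, 0, 0, 0, 0, 3], [0, 0, 0, 0, 0, 0, 3]]}}

```text
time_s: 32.35
eef_pos: [452.2, 192.5, 33.0]
tool_rot: [0.953, 0.302, 0.001, -0.0]
ft_force: [0.3, 1.4, -5.1]
grip_width: 39.6
gripper_force: 30.0
```

```bash
python3 - <<'E'
from h import *
P=json.load(open('P.json'));go(*P['orange-38'],26.8)
E
```

```text
shift cm [-0.02 -0.01  0.62] yaw 35.16 tilt [0.0013 0.0005] pos [452.2 192.5  33. ] t 32.35 w 39.6 F [ 0.3  1.4 -5.1]
```

>>> {"api": "carry_out", "payload": {"targets": [[0, 0, 0.2, 0, 0, 0, 3], [0, 0, 0.15, 0, 0, 0, 3], [0, 0, 0.15, 0, 0, 0, 3], [0, 0, 0.05, 0, 0, 0, 3], [0, 0, 0, 0, 0, 0, 3]]}}

```text
time_s: 32.85
eef_pos: [451.7, 192.3, 26.8]
tool_rot: [0.953, 0.302, -0.0, 0.0]
ft_force: [-1.7, -0.5, 0.8]
grip_width: 40.0
gripper_force: 30.0
```

>>> {"api": "carry_out", "payload": {"targets": [[0, 0, 0.05, 0, 0, 0, 3], [0, 0, 0.03, 0, 0, 0, 3], [0, 0, 0, 0, 0, 0, 3], [0, 0, 0, 0, 0, 0, 3], [0, 0, 0, 0, 0, 0, 3]]}}

```text
time_s: 33.35
eef_pos: [451.7, 192.4, 26.7]
tool_rot: [0.953, 0.302, -0.0, 0.0]
ft_force: [-8.8, -3.4, 22.5]
grip_width: 39.8
gripper_force: 30.0
```

Contact made. I'll ease off, release, rise, move away and take a final picture.

>>> {"api": "carry_out", "payload": {"targets": [[0, 0, -0.06, 0, 0, 0, 3], [0, 0, 0, 0, 0, 0, 4.8], [0, 0, 0, 0, 0, 0, 5.6], [0, 0, 0, 0, 0, 0, 5.6], [0, 0, -1, 0, 0, 0, 5.6]]}}

```text
time_s: 33.85
eef_pos: [451.1, 192.1, 36.0]
tool_rot: [0.953, 0.302, -0.001, 0.0]
ft_force: [-0.4, -0.3, 0.3]
grip_width: 56.3
gripper_force: 0.0
```

>>> {"api": "carry_out", "payload": {"targets": [[0, 0, -4, 0, 0, 0, 5.6], [0, 0, -4, 0, 0, 0, 5.6], [0, 0, -4, 0, 0, 0, 5.6], [0, 4, -2, 0, 0, 0, 5.6], [0, 4, 0, 0, 0, 0, 5.6]]}}

```text
time_s: 34.35
eef_pos: [499.9, 127.0, 180.8]
tool_rot: [0.953, 0.303, 0.003, 0.0]
ft_force: [0.8, -0.1, -0.5]
grip_width: 55.9
gripper_force: 0.0
```

>>> {"api": "carry_out", "payload": {"targets": [[0, 4, 0, 0, 0, 0, 5.6], [0, 4, 0, 0, 0, 0, 5.6], [0, 0, 0, 0, 0, 0, 5.6], [0, 0, 0, 0, 0, 0, 5.6], [0, 0, 0, 0, 0, 0, 5.6]]}}

```text
time_s: 34.85
eef_pos: [543.3, 62.0, 176.7]
tool_rot: [0.953, 0.302, -0.0, -0.0]
ft_force: [-0.8, 0.3, -0.5]
grip_width: 56.0
gripper_force: 0.0
```

```bash
python3 - <<'E'
from h import *
a=manip.read_camera('side')['image'][100:340,220:400,::-1]
b=manip.read_camera('top')['image'][140:260,180:480,::-1]
a=cv2.resize(a,None,fx=2,fy=2,interpolation=cv2.INTER_CUBIC);b=cv2.resize(b,None,fx=1.4,fy=1.4,interpolation=cv2.INTER_CUBIC)
o=np.zeros((480,780,3),np.uint8);o[:,:360]=a;o[:168,360:780]=b;cv2.imwrite('pics/end.png',o)
E
```

```text
(no output)
```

View pics/end.png

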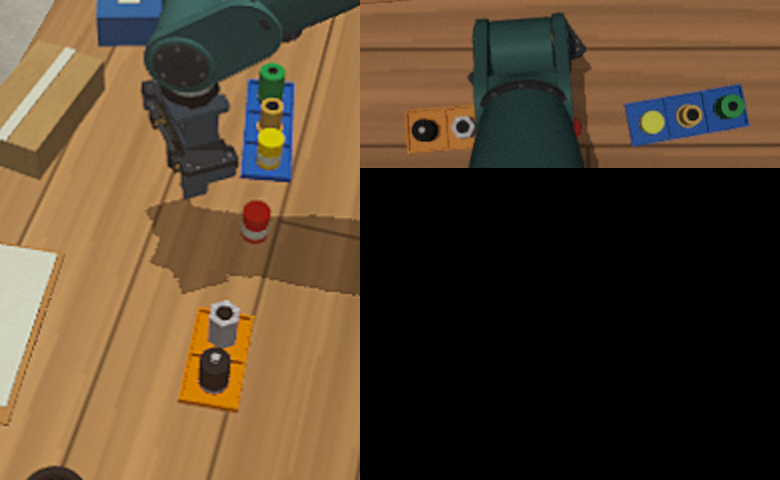

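The picture shows all five parts upright in separate pockets: blue holds filter, bushing and yellow pot (right), and orange holds mount and coupling (left). The red pot has not moved.

```bash
python3 -c "
from cell import manip
print(manip.sign_off())"
```

```text
the job is handed in; nothing more can be done
None
```

The job is handed in: the filter, bushing and yellow pot stand upright in separate pockets of the blue tray, and the mount and coupling in the orange tray. The red pot, tin and tape roll were not touched, and the arm finished in about 35 s.

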